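Cover the sown tray and slide it under the grow light

ROBOT

A 6-joint arm with a two-finger parallel gripper is mounted at the origin on the work surface. World frame = base frame: x ahead of the robot, y to its left, z up, the work surface at z = 0. Lengths are in m, angles in rad, forces in N, time in s.
With the tool pointing down it reaches from about 0.375 to 0.975 m from the base axis. Payload 3.8 kg.
Tool frame: the origin (TCP) lies at the very end of the fingers, on their centre line; the grasp point (between the pads) lies 19 mm behind it (bot.pinch_z is the distance from the TCP to the grasp point, in m); x points along the fingers, y is the direction in which the jaws open and shut, and the axes are right-handed (so a half turn about x gives the same grasp; the last joint's range is limited). The gripper opens to 85 mm and grips with 20 to 120 N. Pads are 22 mm wide; open, the fingers measure 114 mm over their backs; the gripper's body (76 mm by 85 mm) begins 54 mm behind the grasp point. The pads swing forward as they close: fully open they stand 13 mm farther back than shut.
Start: joints at [1.112, 0.264, 1.604, -0, 1.274, -0.037], TCP at [0.276, 0.616, 0.231] pointing down, gripper open.
Joint ranges: [-2.63, 2.63], [-0.94, 2.18], [0.31, 2.57], [-1.31, 4.45], [0, 2.66], [-2.55, 2.55]. Speed limits (rad/s): [2.57, 2.57, 3.14, 3.14, 3.14, 3.14].

INTERFACE

Orientations are given as a rotation vector (axis times angle).
In Python, from workcell import monitor, imaging, finish_job, bot gives the robot as it stands.
- The arm moves only by the tool jog_arm, never from a script. Its argument "rows" is a list of rows, each a list of 7 numbers: the shift along the tool's x, y, z in m, then the turn, a rotation vector about the tool's x, y, z in rad, then the opening in per cent of the stroke, from 0 (shut) to 100 (fully open). A call has 1 to 20 rows; each row is the pose to reach, as a shift and turn from the pose measured when the call began, along the tool's axes at that moment; what a row does not reach only later rows make up. A row lasts 1/10 s, in which the tool goes at most 50 mm and 8.59 degrees, less where a joint would pass 70% of its speed; a pose out of reach is approached as far as the arm can. A call with a gripper value outside its range is refused whole. The fingers move at their own pace and stop on an object; "force" is the grip in N (left out, the last holds). Time passes only in rows, so rows that repeat a pose let the fingers close. It gives the time, the measured TCP pose, the force and the opening at its end, in the units of the state.
- monitor.read_state(): the state, without advancing time (a new reading comes with each control period).
- imaging.read_camera(name): name is "scene" or "top"; returns the picture (480x640x3 uint8, blue, green, red); there is no depth.
- imaging.camera_params(name): a dict with "fx", "fy", "cx", "cy" (pixels), "T" (4x4, takes a point from camera to world coordinates). Camera axes: x right, y down, z forward; pixel columns grow to the right and rows downward; lengths in m; the calibration is good to about 2 mm. A picture is of the moment at which its call begins. camera_params takes no time and is no camera call.
- finish_job(): hands the job in, once; it reports no verdict.
The state is a dict: "time": time; "q": joint angles; "joint_vel": joint speeds; "joint_torque": joint torques, N m; "tool_pos": TCP position; "tcp_rot": TCP orientation; "wrist_force": force on the tool from outside, world axes, zero at the start; "torque": the same for the moment, N m; "width": opening from 0.0 (shut) to 1.0 (fully open).
Only numpy, scipy, OpenCV 4.12 (cv2) and the standard library are available. Lean on these libraries where they do the work, as an engineer would, in place of code of your own. Each camera call takes 0.05 s, during which the arm holds its last target. There are 200 camera calls.

TASK

Lower the white propagator lid squarely onto the open black seed tray (do not drop it on), then slide the covered tray under the low grow light onto the heat mat in the free place, centred on the mat, square, and right back against the rear rail. Do not knock the light, do not shift the covered tray that already stands beside the free place, and leave the pot, the trowel and the dibber where they lie.

Things in the scene. Friction and masses are not known exactly. Their poses are not given: they have to be found in the camera images.
- tray: Open black plastic seed tray holding eight tan grow plugs, loose, about 0.42 kg. Origin: centre of its underside. Body 90 mm along x, 160 mm along y, 40 mm tall; an outward rim (z 35 to 40 mm) measures 100 x 170 mm. A black pull handle stands out on the -x side (see tray_grip). z is up.
- tray_grip (a point): Centre of the pull handle, at (-82, 0, 30) mm in the tray's frame: a block x -97 to -67 mm, 28 mm wide in y (pinch across y), z 16 to 40 mm; a neck (z 16 to 26 mm) joins it to the tray. The seated lid's skirt reaches x = -59 mm. With the tray home the light's front edge is 8 mm beyond this point and 50 mm above it: a gripper upright here would strike the light, so lean its body back, away from it.
- lid: White propagator lid, loose, 0.13 kg, right way up on the bench, to the right. Origin: centre of its lower edge. Outside 117 mm in x, 187 in y, 42 tall. Its skirt (z 0 to 12, inside 109 x 179) drops round the tray's rim, either way round; seated (ceiling at z = 10 on the rim) its origin is 30 mm above the tray's. Dome top (96 x 166) at z = 28, grip bar above. Covered tray: 72 mm tall.
- lid_grip (a point): Middle of the lid's grip bar, at (0, 0, 35) mm in the lid's frame. The bar is 90 mm long along y, 26 mm wide in x (pinch it across x), z 28 to 42 mm.
- stand: Fixed white stand of the light. Origin: on the bench, midway between its two places (centred at y = +105 and -105 mm); turned to face right and towards the robot, yaw as read. Trays enter from the -x side, moving along +x. Rear rail along y: front face at x = +45 mm, 18 mm tall; the tray's body meets it (rim and skirt pass above), its origin then at x = 0. Side feet 20 mm tall, inner face |y| = 220, x -70 to +90; posts 200 tall at x = 30.
- light: LED grow light on the stand, three dark finned bars along y; same origin and axes as the stand. Covers x -74 to +70 mm, |y| up to 220 mm; underside at z = 80 mm (8 mm above a covered tray), top of bars 112 mm, of the ties 118 mm, of the black driver box in its middle (x 2 to 58 mm) 138 mm. Rigid; must not be knocked.
- mat: Dark heat mat with copper stripes, fixed, in the free place, showing 56 mm in front of the light. A film of no real thickness: things slide over it as over the bench. Axes as the stand's. Origin: centre of the free place, where the tray's origin belongs (to 2 mm along x, where the rail decides). It reaches x -130 to +45 mm and is 176 mm wide in y.
- neighbour: A like tray with its lid on, loose, 0.6 kg, already home in the other place; origin and axes as tray. Its handle, 40 mm tall, sticks out 25 mm in front of the light: bring the other tray in clear of it. Not to be moved.
- trowel: Orange trowel with a black rubber grip, lying, 310 mm long. Bystander.
- pot: Blue glazed ceramic pot, 110 mm across, 95 mm tall, standing on the left, behind the light. Bystander.
- dibber: Bamboo dibber, lying on the right, 220 mm long, 24 mm thick. Bystander.
There are look-alikes about, which are no part of the job. Leave any purple look-alike of the lid alone. What is shaped like the tray but red is not meant.

How it is judged:
By the outcome, as a careful person would: the job done as asked, in the order asked, and still so for the second after the job is handed in, with the robot touching nothing.
It also fails if it takes over 53 s, if anything falls off the work surface, if the arm or the gripper's body presses on something with over 40 N, if the wrist force passes 120 N, or if a joint passes its speed limit or range.

## Working session

There is one attempt and no reset: what is moved stays moved. The work goes in short steps, Python scripts to look and compute and a tool call to move; the robot and the scene stay as the last step left them, time stands still between calls to the robot, and variables do not carry over. Pictures are saved under pics/ and viewed, about 8 in all and at most 12, crops included, and the job is handed in when it is done.

Besides the shell and the picture viewer there is one more tool, called after ">>>" as a command line: name --pt "numbers of a row" for each row, then --argument value for the rest. jog_arm: Moves the arm, as the interface text tells. Its arguments: {"type":"object","properties":{"rows":{"type":"array","items":{"type":"array","items":{"type":"number"}}},"force":{"type":"number"}},"required":["rows"]}

```bash
ls; mkdir -p pics
python3 - <<'E'
from workcell import monitor, imaging, bot
import cv2
print(monitor.read_state()); print([a for a in dir(bot) if a[0]!='_'])
for n in("scene","top"):
    cv2.imwrite(f"pics/{n}0.png",imaging.read_camera(n)); p=imaging.camera_params(n); print(n,p)
E
```

```text
pics
{'time': 0.0, 'q': array([ 1.11210084e+00,  2.64796139e-01,  1.60537752e+00,  2.43923684e-05,
        1.27371010e+00, -3.68520454e-02]), 'joint_vel': array([-0.00031686, -0.00013124, -0.00053904, -0.00051681, -0.00122013,
       -0.00020142]), 'joint_torque': array([-1.10851848e-03, -5.15111840e+01, -3.67316866e+01, -2.56556223e-04,
        1.30944457e-02, -3.98142106e-05]), 'tool_pos': array([0.27601227, 0.61518126, 0.22993117]), 'tcp_rot': array([ 0.32915138,  1.54593927, -0.33265286]), 'wrist_force': array([-0.42521243,  0.25134271, -0.16210615]), 'torque': array([-0.00877026,  0.03264001,  0.0299492 ]), 'width': 1.0020169712544318}
['MotionError', 'pinch_z']
scene {'fx': 455.7875549267416, 'fy': 455.7875549267416, 'cx': 318.4434951781366, 'cy': 239.64758323518743, 'T': array([[ 0.15346474,  0.76870267, -0.62092252,  1.12587944],
       [ 0.98804747, -0.11013796,  0.10785098, -0.05575743],
       [ 0.0145182 , -0.63005224, -0.77641702,  0.86285653],
       [ 0.        ,  0.        ,  0.        ,  1.        ]])}
top {'fx': 602.2207440285079, 'fy': 602.2207440285079, 'cx': 315.05984597681885, 'cy': 225.47917173822648, 'T': array([[ 0.02501481, -0.99353423,  0.11074288,  0.3453751 ],
       [-0.99967087, -0.02549129, -0.00288857,  0.06344823],
       [ 0.00569288, -0.11063417, -0.99384489,  1.33638128],
       [ 0.        ,  0.        ,  0.        ,  1.        ]])}
```

View pics/top0.png

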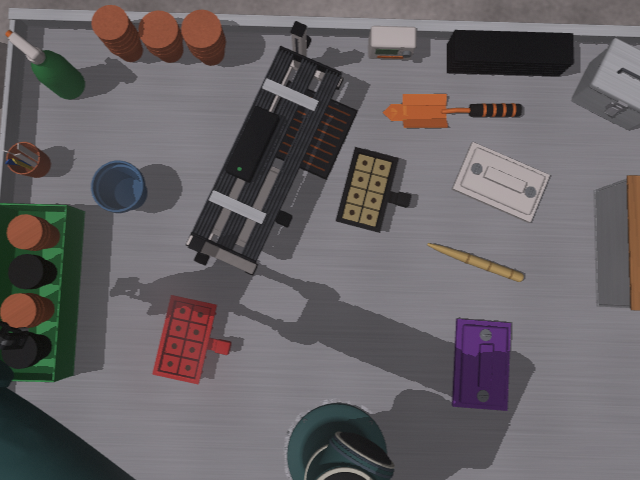

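View pics/scene0.png

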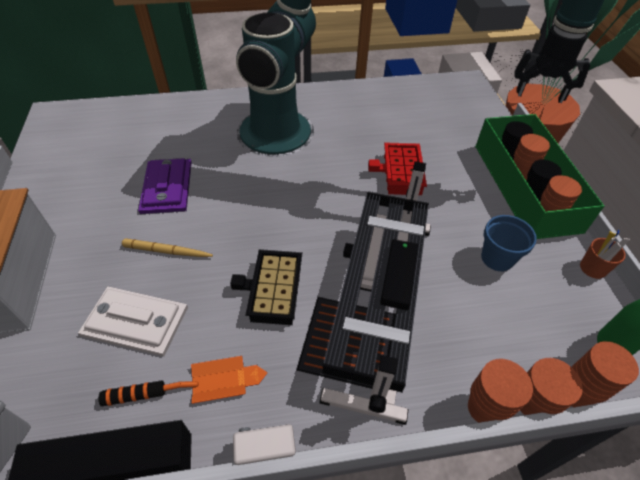

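The top view shows the tray at (368,188) with its handle at (400,199), and the white lid at (502,181). The light runs from (310,60) to (225,255). The mat shows at (330,140), and the neighbour's handle is at (285,218). Next I'll mask these and measure them.

```bash
cat > h.py <<'E'
import numpy as np, cv2
from workcell import imaging
from scipy.spatial.transform import Rotation as R
def ray(name,uv,z):
    p=imaging.camera_params(name); T=p["T"]; uv=np.atleast_2d(np.asarray(uv,float))
    d=np.c_[(uv[:,0]-p["cx"])/p["fx"],(uv[:,1]-p["cy"])/p["fy"],np.ones(len(uv))]@T[:3,:3].T
    return T[:3,3]+d*((z-T[2,3])/d[:,2])[:,None]
def proj(name,P):
    p=imaging.camera_params(name); T=p["T"]; c=(np.atleast_2d(P)-T[:3,3])@T[:3,:3]
    return np.c_[c[:,0]/c[:,2]*p["fx"]+p["cx"],c[:,1]/c[:,2]*p["fy"]+p["cy"]]
def rect(name,mask,z):
    cs,_=cv2.findContours(mask.astype(np.uint8),cv2.RETR_EXTERNAL,cv2.CHAIN_APPROX_NONE)
    c=max(cs,key=cv2.contourArea)[:,0,:]
    w=ray(name,c,z)[:,:2]*1000
    (cx,cy),s,a=cv2.minAreaRect(w.astype(np.float32))
    return np.round([cx,cy,*s,a],1), cv2.boundingRect(c)
E
python3 - <<'E'
from h import *
im=cv2.imread("pics/top0.png"); H=cv2.cvtColor(im,cv2.COLOR_BGR2HSV); n="top"
def box(m,x0,y0,x1,y1):
    o=np.zeros_like(m); o[y0:y1,x0:x1]=m[y0:y1,x0:x1]; return o
g=im.astype(int).max(2)
lid=box((im.min(2)>165),440,130,565,230)
for z in(.0,.012,.028): print("lid",z,rect(n,lid,z))
S=H[...,1]; V=H[...,2]
tr=box((V<60)|((S>50)&(V>90)),328,135,420,240)
tr=cv2.morphologyEx(tr.astype(np.uint8),cv2.MORPH_OPEN,np.ones((25,25)))
print("tray",rect(n,tr,.04))
scene=cv2.imread("pics/scene0.png"); 
m=scene.min(2)>165; lid2=box(m,70,280,195,360); 
for z in(0,.012): print("lid scene",rect("scene",lid2,z))
a=cv2.resize(im[20:280,180:560],None,fx=2.1,fy=2.1,interpolation=cv2.INTER_CUBIC)
cv2.imwrite("pics/crop1.png",a)
E
```

```text
lid 0.0 (array([ 590.7, -353.8,  157.8,   51. ,   67.8]), (464, 169, 71, 43))
lid 0.012 (array([ 588.5, -350.1,  156.4,   50.5,   67.8]), (464, 169, 71, 43))
lid 0.028 (array([ 585.5, -345.1,  154.5,   49.9,   67.8]), (464, 169, 71, 43))Traceback (most recent call last):
  File "<stdin>", line 11, in <module>
  File "h.py", line 13, in rect
    c=max(cs,key=cv2.contourArea)[:,0,:]
      ~~~^^^^^^^^^^^^^^^^^^^^^^^^
ValueError: max() iterable argument is empty
```

Run:
```python
from h import *
im=cv2.imread("pics/top0.png")
for c in [(502,181),(460,165),(540,190),(480,152),(520,210),(440,190),(560,170)]: print(c,im[c[1],c[0]])
for c in [(368,188),(342,200),(360,150),(398,160),(404,199),(360,185),(410,180)]: print(c,im[c[1],c[0]])
a=cv2.resize(im[20:280,180:560],None,fx=2.1,fy=2.1,interpolation=cv2.INTER_CUBIC)
cv2.imwrite("pics/crop1.png",a)
```

```text
(502, 181) [167 167 176]
(460, 165) [130 125 129]
(540, 190) [138 137 146]
(480, 152) [165 163 174]
(520, 210) [158 157 167]
(440, 190) [131 125 128]
(560, 170) [130 125 128]
(368, 188) [64 87 99]
(342, 200) [35 34 35]
(360, 150) [33 31 34]
(398, 160) [60 57 60]
(404, 199) [35 34 36]
(360, 185) [ 87 120 138]
(410, 180) [129 123 127]
```

View pics/crop1.png

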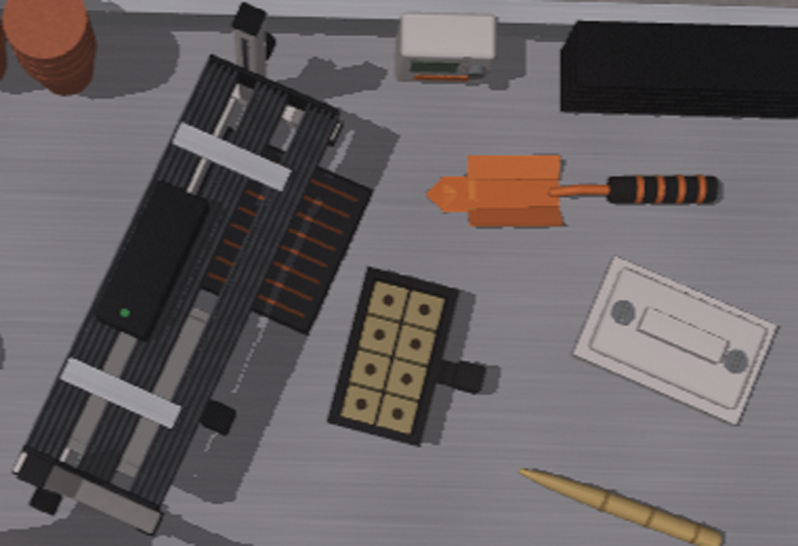

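```bash
cat > m.py <<'E'
from h import *
def quad(name,mask,roi,show=None):
    """corners px (subpixel) of quadrilateral blob: fit lines to contour sides"""
    x0,y0,x1,y1=roi; o=np.zeros(mask.shape,np.uint8); o[y0:y1,x0:x1]=mask[y0:y1,x0:x1]
    o=cv2.morphologyEx(o,cv2.MORPH_CLOSE,np.ones((5,5)))
    cs,_=cv2.findContours(o,cv2.RETR_EXTERNAL,cv2.CHAIN_APPROX_NONE)
    c=max(cs,key=cv2.contourArea)[:,0,:].astype(np.float32)
    b=cv2.boxPoints(cv2.minAreaRect(c)); L=[]
    for i in range(4):
        p,q=b[i],b[(i+1)%4]; d=(q-p)/np.linalg.norm(q-p); n=np.array([-d[1],d[0]])
        s=(c-p)@d; t=np.abs((c-p)@n); ln=np.linalg.norm(q-p)
        k=c[(s>.1*ln)&(s<.9*ln)&(t<5)]
        vx,vy,x,y=cv2.fitLine(k,cv2.DIST_HUBER,0,.01,.01)[:,0]; L.append(np.cross([x,y,1],[x+vx,y+vy,1]))
    P=np.array([np.cross(L[i-1],L[i]) for i in range(4)]); return P[:,:2]/P[:,2:]
def desc(W):
    W=W[:,:2]*1000; e=[np.linalg.norm(W[(i+1)%4]-W[i]) for i in range(4)]
    i=int(np.argmax(e)); 
    a=[np.degrees(np.arctan2(*(W[(k+1)%4]-W[k])[::-1]))%180 for k in range(4)]
    return "cen",np.round(W.mean(0),1),"edges",np.round(e,1),"ang",np.round(a,1)
E
python3 - <<'E'
from m import *
for n in("top","scene"):
    im=cv2.imread(f"pics/{n}0.png"); V=im.max(2); S=cv2.cvtColor(im,cv2.COLOR_BGR2HSV)[...,1]
    roi=(440,130,565,235) if n=="top" else (70,280,195,360)
    q=quad(n,im.min(2)>142 if n=="top" else im.min(2)>190,roi); print(n,"lid px",q.round(1).tolist())
    for z in(0,.012): print(z,*desc(ray(n,q,z)))
    roi=(328,135,400,240) if n=="top" else (246,240,306,335)
    q=quad(n,(V<48)|(S>90),roi); print("tray px",q.round(1).tolist()); print(*desc(ray(n,q,.04)))
im=cv2.imread("pics/top0.png")
c=lambda x,y:(x/2.1+180-.25,y/2.1+20-.25)
W=ray("top",[c(372,190),c(305,333)],0)*1000; print("mat front",W.round(1),np.linalg.norm(W[0]-W[1]),np.degrees(np.arctan2(*(W[0]-W[1])[[1,0]])))
W=ray("top",[c(340,108),c(160,508),c(212,57),c(20,455)],.112)*1000; print("light",W.round(1))
W=ray("top",[c(463,376),c(217,417)],.04)*1000; print("handles",W.round(1))
im=cv2.imread("pics/scene0.png")
a=cv2.resize(im[180:430,220:440],None,fx=2.4,fy=2.4,interpolation=cv2.INTER_CUBIC); cv2.imwrite("pics/crop2.png",a)
E
```

```text
top lid px [[453.4, 187.9], [472.9, 142.1], [548.2, 174.7], [529.6, 221.0]]
0 cen [ 605.3 -357.1] edges [115.3 184.2 115.1 184.8] ang [157.4  67.4 157.7  67.5]
0.012 cen [ 603.  -353.3] edges [114.3 182.5 114.  183.1] ang [157.4  67.4 157.7  67.5]
tray px [[336.1, 220.2], [355.1, 147.2], [399.9, 158.8], [398.0, 235.8]]
cen [570.4 -63.2] edges [167.4 101.6 170.  138. ] ang [166.7  76.7 179.1  77.2]
scene lid px [[98.6, 307.3], [108.0, 290.1], [174.3, 305.6], [164.7, 323.0]]
0 cen [ 563.4 -355.3] edges [ 44.6 159.   43.9 154.4] ang [161.7  67.2 155.8  67.4]
0.012 cen [ 571.2 -351.1] edges [ 43.9 156.8  43.3 152.2] ang [161.7  67.2 155.8  67.4]
tray px [[247.2, 320.9], [247.2, 249.8], [300.7, 253.1], [291.7, 324.7]]
cen [577.6 -60. ] edges [182.9 122.2 182.2  90.7] ang [176.8  77.4 166.9  76.3]
mat front [[761.3 -29.3   0. ]
 [601.7  39.9   0. ]] 173.9451384629157 -23.421941173565664
light [[810.2  12.1 112. ]
 [404.8 178.1 112. ]
 [859.8 142.  112. ]
 [452.8 315.7 112. ]]
handles [[ 553.1 -124.3   40. ]
 [ 503.7  129.4   40. ]]
```

View pics/crop2.png

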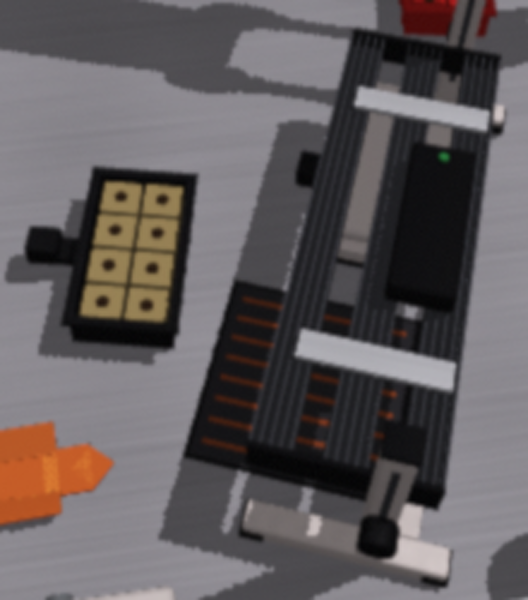

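Crop 1 shows the mat's front corners at (372,190) and (305,333), with the light's front edge between (340,108) and (160,508). The scene crop confirms the mat and handle layout. The stand's yaw comes out near 67°, and the mat, light and neighbour's handle agree within 3 mm. I'll refine the tray, lid bar and trowel next.

Run:
```python
from m import *
from workcell import monitor
im=cv2.imread("pics/top0.png"); V=im.max(2); S=cv2.cvtColor(im,cv2.COLOR_BGR2HSV)[...,1]; Hh=cv2.cvtColor(im,cv2.COLOR_BGR2HSV)[...,0]
def tray(n,roi):
    im=cv2.imread(f"pics/{n}0.png"); V=im.max(2); S=cv2.cvtColor(im,cv2.COLOR_BGR2HSV)[...,1]
    o=np.zeros(V.shape,np.uint8); x0,y0,x1,y1=roi; o[y0:y1,x0:x1]=((V<50)|((S>60)&(V>70)))[y0:y1,x0:x1]
    o=cv2.morphologyEx(o,cv2.MORPH_CLOSE,np.ones((5,5))); o=cv2.morphologyEx(o,cv2.MORPH_OPEN,np.ones((19,19)))
    q=quad(n,o,roi); print(n,"tray",q.round(1).tolist(),*desc(ray(n,q,.04)))
tray("top",(325,135,425,245)); tray("scene",(225,240,310,335))
# lid bar : edges
g=cv2.cvtColor(im,cv2.COLOR_BGR2GRAY)
a=cv2.resize(g[135:225,445:560],None,fx=6.5,fy=6.5,interpolation=cv2.INTER_CUBIC)
a=cv2.normalize(np.clip(a,120,180),None,0,255,cv2.NORM_MINMAX); cv2.imwrite("pics/lid.png",a)
m=((S>120)&(Hh<18)&(im[...,2]>100)).astype(np.uint8); m[:85]=0;m[140:]=0;m[:,:375]=0;m[:,460:]=0
c=np.argwhere(m)[:,::-1]; 
for k in (np.argmin(c[:,0]),np.argmax(c[:,1])): print("trowel",c[k],ray("top",c[k],.01)*1000)
h=cv2.convexHull(c.astype(np.int32))[:,0]; print((ray("top",h,.01)[:,:2]*1000).round().tolist())
s=monitor.read_state(); print(R.from_rotvec(s["tcp_rot"]).as_matrix().round(3))
```

```text
top tray [[336.0, 221.5], [354.7, 148.2], [397.5, 157.7], [379.9, 228.6]] cen [573.3 -51.8] edges [167.4  96.2 161.8  96.1] ang [167.   78.8 166.9  82.2]
scene tray [[249.0, 252.0], [300.6, 252.0], [292.2, 323.2], [249.0, 321.9]] cen [578.5 -57.7] edges [117.  182.   87.6 178.7] ang [ 81.8 167.2  79.6 176.6]
trowel [383 112] [[755.66790807 -87.78041215  10.        ]]
trowel [404 127] [[ 722.11019973 -135.67433233   10.        ]]
[[760.0, -260.0], [727.0, -233.0], [725.0, -231.0], [722.0, -136.0], [738.0, -106.0], [756.0, -88.0], [775.0, -106.0], [799.0, -133.0], [802.0, -231.0], [770.0, -260.0]]
[[-0.001  0.409  0.912]
 [-0.002  0.912 -0.409]
 [-1.    -0.002 -0.   ]]
```

View pics/lid.png

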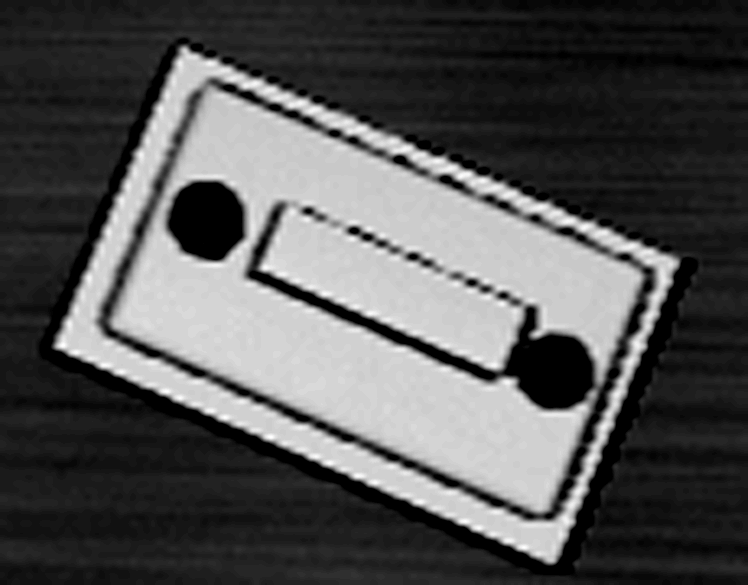

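The lid picture (scale 6.5, offset 445,135) shows the skirt-top corners at (182,45), (690,260), (560,562) and (55,345), and the bar-top corners near (287,203), (533,302), (508,372) and (257,265).

```bash
cat > go.py <<'E'
from h import *
from workcell import monitor
def down(yaw):  # tool down, jaw (tool y) at yaw deg
    return tilt(yaw,0,0)
def tilt(yawy,lean,heading):
    """jaw axis horizontal at yawy deg; tool x = down, leaned by lean deg toward heading deg (tool tip direction)"""
    h=np.radians(heading); l=np.radians(lean); y=np.array([np.cos(np.radians(yawy)),np.sin(np.radians(yawy)),0])
    x=np.array([np.sin(l)*np.cos(h),np.sin(l)*np.sin(h),-np.cos(l)]); return np.c_[x,y,np.cross(x,y)]
def row(p,M,p0=None,M0=None):
    if p0 is None:
        s=monitor.read_state(); p0=s["tool_pos"]; M0=R.from_rotvec(s["tcp_rot"]).as_matrix()
    return np.round(np.r_[M0.T@(np.asarray(p)-p0),R.from_matrix(M0.T@M).as_rotvec()],4).tolist()
E
python3 - <<'E'
from go import *
from m import desc
c=lambda L,s,x,y:[((a+.5)/s-.5+x,(b+.5)/s-.5+y) for a,b in L]
sk=c([(182,45),(690,260),(560,562),(55,345)],6.5,445,135); print("skirt",*desc(ray("top",sk,.012)))
br=c([(287,203),(533,302),(508,372),(257,265)],6.5,445,135); print("bar",*desc(ray("top",br,.042)))
dm=c([(205,80),(655,270),(550,518),(103,328)],6.5,445,135); print("dome",*desc(ray("top",dm,.028)))
t=c([(370,268),(458,290),(420,445),(328,423)],2.1,180,20); print("tray",*desc(ray("top",t,.04)))
W=ray("top",[(336.05,220.8),(354.9,147.7)],.04)*1000; d=(W[0]-W[1])/np.linalg.norm(W[0]-W[1]); n=np.array([d[1],-d[0],0]); 
print("tray from front", W.mean(0)-n*(50-1.1), W.mean(0)+n*(50-1.1), np.degrees(np.arctan2(n[1],n[0])))
y=np.radians(76.9); print("from handle", ray("top",c([(463,376)],2.1,180,20),.04)[0,:2]*1000+82*np.array([np.cos(y),np.sin(y)]))
for k in(157.5,-22.5): print(k,row([.603,-.354,.15],down(k)))
E
```

```text
skirt cen [ 603.5 -354.9] edges [188.8 115.7 186.4 115.2] ang [ 67.9 156.4  67.7 157.5]
bar cen [ 603.6 -353.9] edges [88.4 25.6 90.8 23.8] ang [ 69.  160.1  67.8 154.5]
dome cen [ 601.8 -352.1] edges [165.   93.7 162.9  93.7] ang [ 67.9 156.7  68.  158. ]
tray cen [572.3 -52.5] edges [ 94.8 168.1  97.5 169.4] ang [ 77.2 167.1  77.9 166.2]
tray from front [571.52254779 -52.18918578  40.        ] [593.75042199  43.05136025  40.        ] 76.86307937501667
from handle [571.66576665 -44.44207738]
157.5 [0.0816, -0.7503, 0.6951, -1.5999, -0.0017, 0.0015]
-22.5 [0.0816, -0.7503, 0.6951, 1.5417, 0.0015, 0.0017]
```

>>> jog_arm --pt "-0.06 -0.03 0.02 0.1 0 0 100" --pt "-0.07 -0.08 0.05 0.2 0 0 100" --pt "-0.07 -0.75 0.695 1.542 0 0 100" --pt "-0.07 -0.75 0.695 1.542 0 0 100" --pt "-0.07 -0.75 0.695 1.542 0 0 100" --pt "-0.07 -0.75 0.695 1.542 0 0 100" --pt "-0.07 -0.75 0.695 1.542 0 0 100" --pt "-0.07 -0.75 0.695 1.542 0 0 100" --pt "-0.07 -0.75 0.695 1.542 0 0 100" --pt "-0.07 -0.75 0.695 1.542 0 0 100" --pt "-0.07 -0.75 0.695 1.542 0 0 100" --pt "-0.07 -0.75 0.695 1.542 0 0 100" --pt "-0.07 -0.75 0.695 1.542 0 0 100" --pt "-0.07 -0.75 0.695 1.542 0 0 100" --pt "-0.07 -0.75 0.695 1.542 0 0 100" --pt "-0.07 -0.75 0.695 1.542 0 0 100" --pt "-0.07 -0.75 0.695 1.542 0 0 100" --pt "0.02 -0.75 0.695 1.542 0 0 100" --pt "0.04 -0.75 0.695 1.542 0 0 100" --pt "0.08 -0.75 0.695 1.542 0 0 100"

```text
time: 2.1
tool_pos: [0.5793, -0.2856, 0.2216]
tcp_rot: [1.492, 0.992, -1.492]
wrist_force: [-0.0, 1.0, -0.2]
width: 1.0
```

Run:
```python
from go import *
print(row([.6035,-.354,.10],down(-22.5)),row([.6035,-.354,.031],down(-22.5)))
```

```text
[0.1219, 0.0482, 0.0535, -0.0014, 0.0026, -0.0035] [0.1909, 0.048, 0.0534, -0.0014, 0.0026, -0.0035]
```

>>> jog_arm --pt "0.05 0.048 0.0535 0 0.0026 -0.0035 100" --pt "0.1 0.048 0.0535 0 0.0026 -0.0035 100" --pt "0.14 0.048 0.0535 0 0.0026 -0.0035 90" --pt "0.165 0.048 0.0535 0 0.0026 -0.0035 80" --pt "0.18 0.048 0.0535 0 0.0026 -0.0035 70" --pt "0.19 0.048 0.0535 0 0.0026 -0.0035 60" --pt "0.19 0.048 0.0535 0 0.0026 -0.0035 50" --pt "0.19 0.048 0.0535 0 0.0026 -0.0035 40" --pt "0.19 0.048 0.0535 0 0.0026 -0.0035 20" --pt "0.19 0.048 0.0535 0 0.0026 -0.0035 20" --pt "0.19 0.048 0.0535 0 0.0026 -0.0035 20" --pt "0.19 0.048 0.0535 0 0.0026 -0.0035 20" --force 50

```text
time: 3.3
tool_pos: [0.6056, -0.3551, 0.0353]
tcp_rot: [1.494, 0.991, -1.49]
wrist_force: [-0.7, 1.2, 7.4]
width: 0.28
```

>>> jog_arm --pt "-0.01 0 0 0 0 0 20" --pt "-0.03 0 0 0 0 0 20" --pt "-0.05 0 0 0 0 0 20" --pt "-0.08 0 0 0 0 0 20" --pt "-0.08 0 0 0 0 0 20"

```text
time: 3.8
tool_pos: [0.6086, -0.357, 0.122]
tcp_rot: [1.495, 0.981, -1.484]
wrist_force: [0.4, 0.8, -0.5]
width: 0.287
```

Run:
```python
from go import *
s=monitor.read_state(); print(s["tool_pos"],s["wrist_force"],s["width"],s["time"])
a=imaging.read_camera("top"); b=imaging.read_camera("scene")
cv2.imwrite("pics/l_top.png",a); cv2.imwrite("pics/l_scene.png",b)
cv2.imwrite("pics/l.png",np.hstack([a[100:260,400:600],b[230:390,60:260]])[:, :].repeat(2,0).repeat(2,1))
```

```text
[ 0.60855905 -0.35695467  0.12202573] [ 0.42604     0.75448034 -0.49243474] 0.2871937570080102 3.8
```

View pics/l.png

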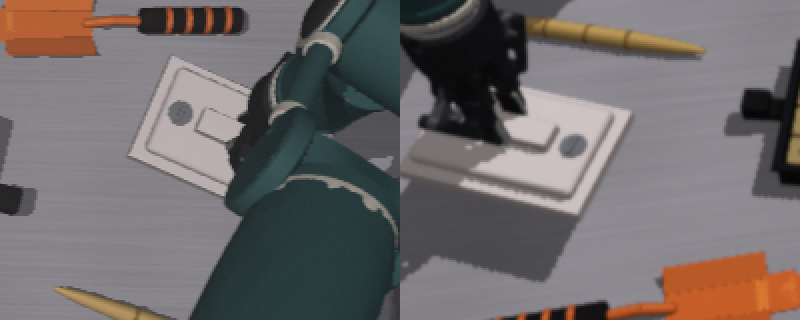

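The views show the lid hanging level from the gripper, held about its bar. Now I'll work out the carry to the tray.

Run:
```python
from go import *
print(R.from_rotvec([1.494,.991,-1.49]).as_matrix().round(4)[:,:2].T)
s=monitor.read_state(); M=R.from_rotvec(s["tcp_rot"]).as_matrix(); print(M.round(4)[:,:2].T, s["q"].round(3))
p=s["tool_pos"]
for k in(-103,):
  print(row([.572,-.052,.13],down(k)))
```

```text
[[ 0.0046 -0.0029 -1.    ]
 [ 0.9234 -0.3839  0.0054]]
[[ 0.0073 -0.0043 -1.    ]
 [ 0.9234 -0.3838  0.0084]] [-0.566  0.393  1.652  0.     1.088 -0.172]
[-0.0144, -0.1477, -0.2671, 1.4038, -0.0049, -0.0078]
```

>>> jog_arm --pt "-0.01 -0.02 -0.03 0.12 0 0 20" --pt "-0.014 -0.04 -0.07 0.27 0 0 20" --pt "-0.014 -0.06 -0.11 0.42 0 0 20" --pt "-0.014 -0.08 -0.145 0.57 0 0 20" --pt "-0.014 -0.1 -0.18 0.72 0 0 20" --pt "-0.014 -0.12 -0.21 0.87 0 0 20" --pt "-0.014 -0.13 -0.235 1.02 0 0 20" --pt "-0.014 -0.14 -0.255 1.17 0 0 20" --pt "-0.014 -0.148 -0.267 1.31 -0.005 -0.008 20" --pt "-0.014 -0.148 -0.267 1.404 -0.005 -0.008 20" --pt "-0.014 -0.148 -0.267 1.404 -0.005 -0.008 20" --pt "-0.014 -0.148 -0.267 1.404 -0.005 -0.008 20"

```text
time: 5.1
tool_pos: [0.5708, -0.0519, 0.1283]
tcp_rot: [-2.1, 0.237, 2.105]
wrist_force: [0.0, -0.6, -0.1]
width: 0.284
```

Run:
```python
from go import *
s=monitor.read_state(); print(s["tool_pos"],s["wrist_force"],s["width"],s["time"]); M=R.from_rotvec(s["tcp_rot"]).as_matrix(); print(M.round(4)[:,:2].T, s["q"].round(3))
print(row([.572,-.052,.08],down(-103)),row([.572,-.052,.0653],down(-103)))
a=imaging.read_camera("top"); b=imaging.read_camera("scene")
cv2.imwrite("pics/c_top.png",a); cv2.imwrite("pics/c_scene.png",b)
cv2.imwrite("pics/c.png",np.hstack([a[100:290,280:470],b[200:390,180:370]])[:, :].repeat(2,0).repeat(2,1))
```

```text
[ 0.57082791 -0.0518945   0.12829896] [ 0.01260507 -0.5626977  -0.1285048 ] 0.28438945151496997 5.1
[[-2.300e-03  3.000e-04 -1.000e+00]
 [-2.229e-01 -9.748e-01  2.000e-04]] [-0.134  0.161  1.927 -0.     1.056  1.661]
[0.0483, -0.0002, -0.0013, 0.0021, 0.0023, -0.0002] [0.063, -0.0002, -0.0013, 0.0021, 0.0023, -0.0002]
```

View pics/c.png

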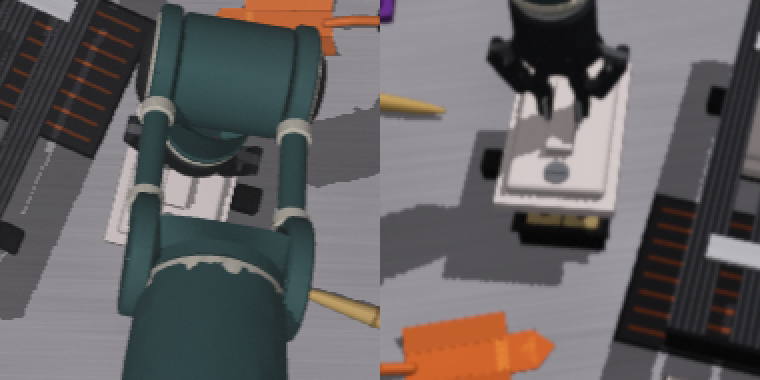

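Run:
```python
from m import *
im=cv2.imread("pics/c_scene.png")
m=im.min(2)>150
q=[(236.5,302.5),(297,307.5)]
W=ray("scene",q,.093)*1000; print(W.round(1), np.linalg.norm(W[0]-W[1]))
c=np.array([570.8,-51.9]); x=np.array([np.cos(np.radians(77.1)),np.sin(np.radians(77.1))]); y=np.array([-x[1],x[0]])
for sy in(-1,1):
  for sx in(-1,1): 
    w=c+sx*58.5*x+sy*93.5*y; print(sx,sy,w.round(1),proj("scene",[*w/1000,.093]).round(1),proj("scene",[*w/1000,.105]).round(1))
# tray rim corners expected in scene at tray pose
c=np.array([572,-52.])
for sx in(-1,1):
    w=c+sx*50*x-85*y; print("rim",sx,proj("scene",[*w/1000,.04]).round(1))
o=cv2.resize(im[225:335,200:325],None,fx=6,fy=5.4,interpolation=cv2.INTER_CUBIC)
cv2.imwrite("pics/c2.png",o)
```

```text
[[ 643.5 -131.3   93. ]
 [ 671.8  -16.    93. ]] 118.7031560142201
-1 -1 [ 648.9 -129.8] [[237.4 304.7]] [[236.6 301.5]]
1 -1 [675.  -15.8] [[297.3 308.9]] [[297.2 305.7]]
-1 1 [466.6 -88. ] [[252.9 231.4]] [[252.4 227.8]]
1 1 [492.7  26. ] [[305.9 234.8]] [[305.8 231.3]]
rim -1 [[245.5 315.4]]
rim 1 [[294.2 318.8]]
```

View pics/c2.png

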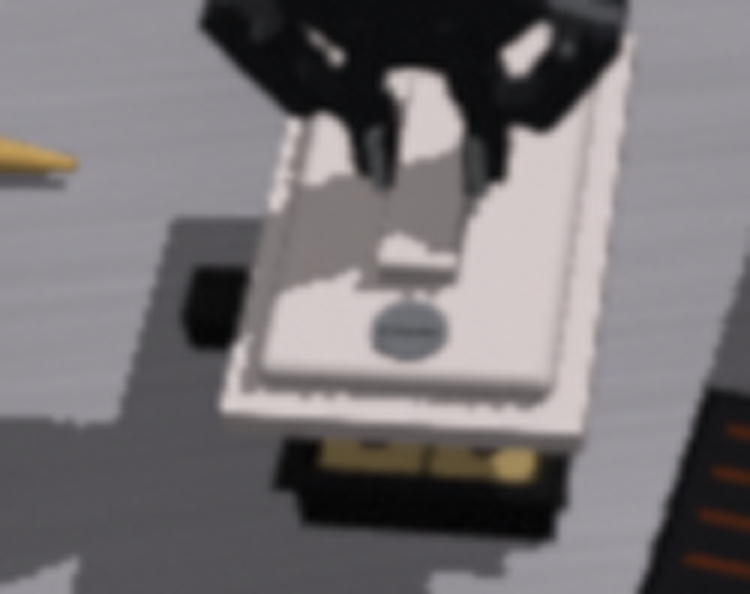

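Run:
```python
from m import *
c=lambda L,s,x,y:[((a+.5)/s-.5+x,(b+.5)/s-.5+y) for a,b in L]
v=ray("top",c([(206,220),(553,371)],6.5,445,135),.028)[:,:2]*1000; print("vents",v, "mid",v.mean(0),"d",np.linalg.norm(v[0]-v[1]),np.degrees(np.arctan2(*(v[0]-v[1])[::-1])))
h=np.linalg.norm(v[0]-v[1])/2
u=np.array([np.cos(np.radians(-12.9)),np.sin(np.radians(-12.9))]); w=np.array([570.8,-51.9])+h*u
print("vent pred",proj("scene",[*w/1000,.121]),"obs",268.3,286.1)
im=cv2.imread("pics/c_scene.png")
for uu in(245,255,268,280,290):
    col=im[290:330,uu].min(1).astype(int); k=np.argmin(np.diff(col)); print(uu,290+k+.5,col[k-3:k+4], end=' ')
    t=(uu-237.4)/(297.3-237.4); print("pred low edge",304.7+t*4.2)
s0=cv2.imread("pics/scene0.png")
x=np.array([np.cos(np.radians(157.5)),np.sin(np.radians(157.5))]); y=np.array([x[1],-x[0]])
cc=np.array([603.4,-354.3])
for sx in(-1,1):
  for sy in(-1,1): print(sx,sy,proj("scene",[*(cc+sx*58.5*x+sy*93.5*y)/1000,.012]).round(1))
q=quad("scene",s0.min(2)>160,(70,280,195,360)); print("lid scene0",q.round(1).tolist())
```

```text
vents [[ 627.30865597 -293.7862012 ]
 [ 578.2986791  -411.36629115]] mid [ 602.80366753 -352.57624618] d 127.38545986579682 67.37254850997212
vent pred [[268.43228784 285.9947561 ]] obs 268.3 286.1
245 301.5 [183 200 200 182 130  94  87] pred low edge 305.23288814691153
255 302.5 [188 200 192 150 106  90  84] pred low edge 305.9340567612688
268 302.5 [175 197 201 191 144 102  89] pred low edge 306.8455759599332
280 303.5 [181 199 202 192 138  97  87] pred low edge 307.68697829716194
290 304.5 [199 202 200 184 132  94  84] pred low edge 308.3881469115192
-1 -1 [[ 77.2 334.4]]
-1 1 [[161.9 355.3]]
1 -1 [[107.1 287.6]]
1 1 [[186.3 305.6]]
lid scene0 [[78.1, 331.9], [107.8, 286.6], [185.4, 303.9], [162.6, 352.3]]
```

The vent's predicted position in the scene view, (268.4,286.0), matches the observed (268.3,286.1). The tray rim also matches, so the lid sits over the tray to within about 1 mm and I'll lower it gently.

>>> jog_arm --pt "0.015 0 -0.001 0.002 0.002 0 20" --pt "0.03 0 -0.001 0.002 0.002 0 20" --pt "0.04 0 -0.001 0.002 0.002 0 20" --pt "0.046 0 -0.001 0.002 0.002 0 20" --pt "0.051 0 -0.001 0.002 0.002 0 20" --pt "0.055 0 -0.001 0.002 0.002 0 20" --pt "0.058 0 -0.001 0.002 0.002 0 20" --pt "0.06 0 -0.001 0.002 0.002 0 20" --pt "0.062 0 -0.001 0.002 0.002 0 20" --pt "0.063 0 -0.001 0.002 0.002 0 20" --pt "0.063 0 -0.001 0.002 0.002 0 20"

```text
time: 6.3
tool_pos: [0.5722, -0.0524, 0.0658]
tcp_rot: [-2.101, 0.241, 2.1]
wrist_force: [-0.4, -0.5, -2.1]
width: 0.282
```

>>> jog_arm --pt "0.001 0 0 0 0 0 20" --pt "0.002 0 0 0 0 0 20" --pt "0.003 0 0 0 0 0 20" --pt "0.003 0 0 0 0 0 20"

```text
time: 6.7
tool_pos: [0.5724, -0.0524, 0.0653]
tcp_rot: [-2.102, 0.241, 2.1]
wrist_force: [-5.5, 1.3, 12.9]
width: 0.279
```

Contact came at exactly the seated height. Releasing.

>>> jog_arm --pt "-0.002 0 0 0 0 0 20" --pt "-0.002 0 0 0 0 0 60" --pt "-0.002 0 0 0 0 0 70" --pt "-0.002 0 0 0 0 0 70" --pt "-0.004 0 0 0 0 0 80" --pt "-0.02 0 0 0 0 0 90" --pt "-0.05 0 0 0 0 0 100" --pt "-0.09 0 0 0 0 0 100" --pt "-0.13 0 0 0 0 0 100" --pt "-0.13 0 0 0 0 0 100"

```text
time: 7.7
tool_pos: [0.5773, -0.053, 0.2042]
tcp_rot: [-2.117, 0.241, 2.085]
wrist_force: [0.7, -0.5, 0.6]
width: 1.0
```

Run:
```python
from go import *
s=monitor.read_state(); print(s["time"],s["tool_pos"],s["q"].round(3))
b=imaging.read_camera("scene"); cv2.imwrite("pics/d_scene.png",b)
yaw=77.; X=np.array([np.cos(np.radians(yaw)),np.sin(np.radians(yaw)),0])
t=np.array([.572,-.052,0])
for k in(-13,167):
  for lean in(45,):
    M=tilt(k,lean,yaw); g=t-X*.084+[0,0,.030]   # grasp point
    tcp=g+M[:,0]*.019
    pre=tcp-M[:,0]*.10
    print(k,"tcp",tcp.round(4),"pre",row(pre,M),"tool z",M[:,2].round(2))
```

```text
7.7 [ 0.5772632  -0.0529998   0.20421126] [-0.134  0.094  1.854 -0.     1.179  1.664]
-13 tcp [ 0.5561 -0.1208  0.0166] pre [0.1136, 0.1414, 0.0047, -1.4792, 0.605, -0.6211] tool z [-0.16 -0.69 -0.71]
167 tcp [ 0.5561 -0.1208  0.0166] pre [0.1136, 0.1414, 0.0047, 1.4855, -0.6216, -0.6055] tool z [0.16 0.69 0.71]
```

Run:
```python
from go import *
s=monitor.read_state(); q=s["q"]; M=R.from_rotvec(s["tcp_rot"]).as_matrix()
F=R.from_euler("ZYZYZ",[q[0],q[1]+q[2],q[3],q[4],q[5]]).as_matrix()
C=F.T@np.c_[M[:,2],M[:,1],M[:,0]]; print(C.round(2))   # cols in F frame
C=np.round(C)
for name,tray,yaw in(("start",(.572,-.052,0),77.),("home",(.7307,.124,0),67.2)):
  X=np.array([np.cos(np.radians(yaw)),np.sin(np.radians(yaw)),0])
  for k in(yaw-90,yaw+90):
    for lean in(35,45):
      M=tilt(k,lean,yaw); tcp=np.array(tray)-X*.084+[0,0,.03]+M[:,0]*.019
      w=tcp-M[:,0]*.25; q1=np.arctan2(w[1],w[0])
      F=np.c_[M[:,2],M[:,1],M[:,0]]@C.T
      for a in(1.9,2.15):
        e=R.from_matrix((R.from_euler("ZY",[q1,a]).inv()).as_matrix()@F).as_euler("ZYZ"); 
        print(name,round(k),lean,a,e.round(2), (e+[np.pi,0,np.pi]).round(2)*[1,-1,1])
```

```text
Traceback (most recent call last):
  File "scipy/spatial/transform/_rotation.pyx", line 1413, in scipy.spatial.transform._rotation.Rotation.from_euler
ValueError: Expected axis specification to be a non-empty string of upto 3 characters, got ZYZYZ
```

Run:
```python
from go import *
s=monitor.read_state(); q=s["q"]; M=R.from_rotvec(s["tcp_rot"]).as_matrix()
F=(R.from_euler("ZY",[q[0],q[1]+q[2]])*R.from_euler("ZYZ",[q[3],q[4],q[5]])).as_matrix()
C=F.T@np.c_[M[:,2],M[:,1],M[:,0]]; print(C.round(2))
C=np.round(C)
for name,tray,yaw in(("start",(.572,-.052,0),77.),("home",(.7307,.124,0),67.2)):
  X=np.array([np.cos(np.radians(yaw)),np.sin(np.radians(yaw)),0])
  for k in(yaw-90,yaw+90):
    for lean in(35,45):
      M=tilt(k,lean,yaw); tcp=np.array(tray)-X*.084+[0,0,.03]+M[:,0]*.019
      w=tcp-M[:,0]*.25; q1=np.arctan2(w[1],w[0])
      F=np.c_[M[:,2],M[:,1],M[:,0]]@C.T
      for a in(1.9,2.15):
        e=R.from_matrix(R.from_euler("ZY",[q1,a]).as_matrix().T@F).as_euler("ZYZ"); print(name,round(k),lean,a,e.round(2))
```

```text
[[-0. -1.  0.]
 [-1. -0. -0.]
 [-0.  0.  1.]]
start -13 35 1.9 [ 0.6   1.43 -0.38]
start -13 35 2.15 [ 0.63  1.23 -0.53]
start -13 45 1.9 [ 0.75  1.53 -0.43]
start -13 45 2.15 [ 0.77  1.35 -0.61]
start 167 35 1.9 [0.6  1.43 2.76]
start 167 35 2.15 [0.63 1.23 2.61]
start 167 45 1.9 [0.75 1.53 2.71]
start 167 45 2.15 [0.77 1.35 2.54]
home -23 35 1.9 [0.65 1.14 0.03]
home -23 35 2.15 [ 0.74  0.95 -0.15]
home -23 45 1.9 [ 0.84  1.18 -0.08]
home -23 45 2.15 [ 0.94  1.02 -0.3 ]
home 157 35 1.9 [ 0.65  1.14 -3.11]
home 157 35 2.15 [0.74 0.95 2.99]
home 157 45 1.9 [0.84 1.18 3.06]
home 157 45 2.15 [0.94 1.02 2.84]
```

>>> jog_arm --pt "0.0 0.05 0.002 -0.15 0.06 -0.06 100" --pt "0.0 0.1 0.003 -0.3 0.12 -0.12 100" --pt "0.0 0.141 0.0047 -0.44 0.18 -0.18 100" --pt "0.02 0.141 0.0047 -1.479 0.605 -0.621 100" --pt "0.02 0.141 0.0047 -1.479 0.605 -0.621 100" --pt "0.02 0.141 0.0047 -1.479 0.605 -0.621 100" --pt "0.02 0.141 0.0047 -1.479 0.605 -0.621 100" --pt "0.02 0.141 0.0047 -1.479 0.605 -0.621 100" --pt "0.02 0.141 0.0047 -1.479 0.605 -0.621 100" --pt "0.02 0.141 0.0047 -1.479 0.605 -0.621 100" --pt "0.02 0.141 0.0047 -1.479 0.605 -0.621 100" --pt "0.02 0.141 0.0047 -1.479 0.605 -0.621 100" --pt "0.06 0.141 0.0047 -1.479 0.605 -0.621 100" --pt "0.1 0.141 0.0047 -1.479 0.605 -0.621 100" --pt "0.1136 0.141 0.0047 -1.479 0.605 -0.621 100" --pt "0.1136 0.141 0.0047 -1.479 0.605 -0.621 100"

```text
time: 9.35
tool_pos: [0.5384, -0.1875, 0.0848]
tcp_rot: [1.984, 1.582, -0.823]
wrist_force: [0.0, 0.0, 0.7]
width: 1.0
```

Run:
```python
from go import *
s=monitor.read_state(); print(s["time"],s["tool_pos"],s["q"].round(3),s["wrist_force"].round(1))
yaw=77.; X=np.array([np.cos(np.radians(yaw)),np.sin(np.radians(yaw)),0])
M=tilt(-13,45,yaw); tcp=np.array([.572,-.052,0])-X*.084+[0,0,.030]+M[:,0]*.019
print(row(tcp,M))
for n in("top","scene"): cv2.imwrite(f"pics/e_{n}.png",imaging.read_camera(n))
a=cv2.imread("pics/e_top.png"); b=cv2.imread("pics/e_scene.png")
cv2.imwrite("pics/e.png",np.hstack([a[90:290,280:480],b[190:390,180:380]]).repeat(2,0).repeat(2,1))
```

```text
9.35 [ 0.53840338 -0.1874998   0.08475836] [-0.763  0.46   1.847  0.67   1.368 -0.856] [0.  0.  0.7]
[0.097, 0.0027, -0.0003, -0.0045, -0.0035, 0.0042]
```

View pics/e.png

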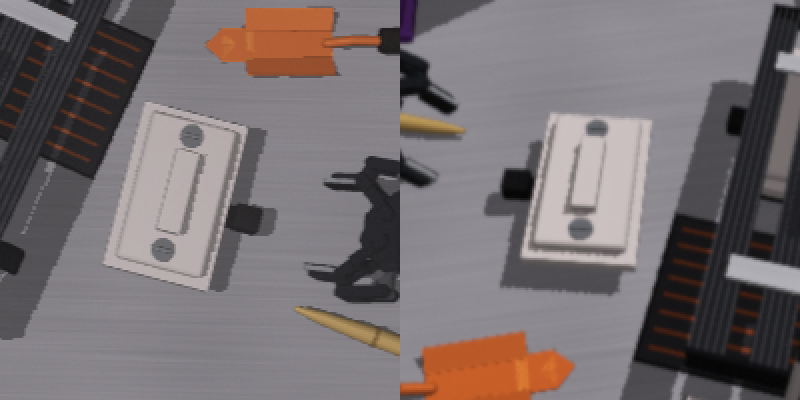

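The lid sits squarely on the tray, with the handle clear at top-view (404,199), and the open fingers face the handle from behind. Next is advancing and gripping it.

>>> jog_arm --pt "0.03 0.001 0 -0.004 -0.003 0.004 100" --pt "0.055 0.002 0 -0.004 -0.003 0.004 90" --pt "0.075 0.0027 0 -0.004 -0.003 0.004 80" --pt "0.088 0.0027 0 -0.004 -0.003 0.004 70" --pt "0.095 0.0027 0 -0.004 -0.003 0.004 60" --pt "0.097 0.0027 0 -0.004 -0.003 0.004 50" --pt "0.097 0.0027 0 -0.004 -0.003 0.004 40" --pt "0.097 0.0027 0 -0.004 -0.003 0.004 20" --pt "0.097 0.0027 0 -0.004 -0.003 0.004 20" --pt "0.097 0.0027 0 -0.004 -0.003 0.004 20" --pt "0.097 0.0027 0 -0.004 -0.003 0.004 20" --force 60

```text
time: 10.55
tool_pos: [0.5583, -0.1233, 0.0208]
tcp_rot: [1.979, 1.571, -0.816]
wrist_force: [-3.9, -0.6, 5.8]
width: 0.317
```

```bash
cat > st.py <<'E'
from go import *
from m import quad,desc
ST=np.array([.633,.164]); YS=67.2
def frame(yaw): c,s=np.cos(np.radians(yaw)),np.sin(np.radians(yaw)); return np.array([c,s]),np.array([-s,c])
E
python3 - <<'E'
from st import *
s=monitor.read_state(); print(s["time"],s["tool_pos"],s["q"].round(3),s["wrist_force"].round(1),s["width"])
M=R.from_rotvec(s["tcp_rot"]).as_matrix(); print(M.T.round(3)); g=s["tool_pos"]-.019*M[:,0]; print("grasp pt",g, "jaw yaw",np.degrees(np.arctan2(M[1,1],M[0,1])))
im=imaging.read_camera("top"); cv2.imwrite("pics/f_top.png",im)
q=quad("top",im.min(2)>142,(320,130,412,245)); print(q.round(1).tolist(),*desc(ray("top",q,.042)))
e=cv2.imread("pics/e_top.png"); q=quad("top",e.min(2)>142,(320,130,412,245)); print(*desc(ray("top",q,.042)))
for vv in [(192/2+280,135/2+90),(163/2+280,250/2+90)]: print("vent",ray("top",vv,.058))
# mat front corners, refined from both views
c=lambda a,b,s,x,y:((a+.5)/s-.5+x,(b+.5)/s-.5+y)
A=ray("top",[c(372,190,2.1,180,20),c(305,333,2.1,180,20)],0)*1000
B=ray("scene",[c(187,457,2.4,220,180),c(238,282,2.4,220,180)],0)*1000
for W in(A,B):
    d=(W[0]-W[1])[:2]; a=np.degrees(np.arctan2(d[1],d[0])); X,Y=frame(a+90); print(W.round(1).tolist(),np.linalg.norm(d),a+90,"origin",W.mean(0)[:2]+130*X)
E
```

```text
10.55 [ 0.55831473 -0.12326281  0.02079228] [-0.665  0.513  1.921  0.752  1.219 -0.899] [-3.9 -0.6  5.8] 0.3174190557144472
[[ 0.163  0.687 -0.708]
 [ 0.974 -0.225  0.006]
 [-0.155 -0.691 -0.706]]
grasp pt [ 0.5552267  -0.13631975  0.03424517] jaw yaw -12.983597277137076
[[331.9, 220.9], [350.6, 139.8], [402.2, 151.4], [384.2, 233.0]] cen [579.2 -51.9] edges [184.2 116.  184.8 116.1] ang [168.4  78.6 168.4  78.3]
cen [576.5 -52.1] edges [184.4 115.8 183.9 115. ] ang [167.   76.7 166.7  76.9]
vent [[ 0.63920163 -0.0684203   0.058     ]]
vent [[ 0.51294141 -0.03910077  0.058     ]]
[[761.4, -29.2, 0.0], [601.7, 39.9, 0.0]] 173.94568643475162 66.5782138636581 origin [733.22182427 124.6241866 ]
[[758.3, -27.6, 0.0], [598.0, 39.9, 0.0]] 173.97018191216293 67.159393737438 origin [728.59465669 125.92450095]
```

The grip is on (opening 0.317, about a 27–28 mm handle). Now a first slide leg, turning the tray square and bringing it in front of the free place clear of the trowel.

```bash
cat >> st.py <<'E'
MAT=np.array([.7307,.1246]); YS=67.0; XS,YSV=frame(YS); ST=MAT+.105*YSV
def world(xs,ys): return ST+xs*XS+ys*YSV
def plan(tr0,yaw0,way,n):
    """rows moving the held tray from (tr0,yaw0) to stand-frame (xs,ys,yaw) rigidly with the tool"""
    s=monitor.read_state(); p0=s["tool_pos"]; M0=R.from_rotvec(s["tcp_rot"]).as_matrix()
    xs,ys,yaw=way; t1=world(xs,ys)
    for f in np.arange(1,n+1)/n:
        Q=R.from_euler("z",np.radians((yaw-yaw0)*f)); t=tr0+(t1-tr0)*f
        p=np.r_[t,0]+Q.apply(p0-np.r_[tr0,0]); print(np.round(np.r_[M0.T@(p-p0),R.from_matrix(M0.T@Q.as_matrix()@M0).as_rotvec()],4).tolist())
E
python3 - <<'E'
from st import *
t=np.array([.574,-.053]); print(((t-ST)@np.c_[XS,YSV]).round(4))
plan(t,78.2,(-.150,-.085,67.0),4)
E
```

```text
[-0.2247 -0.0302]
[0.0114, 0.0132, -0.0113, 0.0346, -0.0003, 0.0345]
[0.0229, 0.0265, -0.0228, 0.0692, -0.0005, 0.069]
[0.0346, 0.0397, -0.0343, 0.1038, -0.0008, 0.1035]
[0.0463, 0.053, -0.046, 0.1384, -0.0011, 0.138]
```

>>> jog_arm --pt "0.003 0.0035 -0.003 0.009 0 0.009 20" --pt "0.0076 0.0088 -0.0075 0.023 0 0.023 20" --pt "0.0114 0.0132 -0.0113 0.0346 0 0.0345 20" --pt "0.0153 0.0177 -0.0152 0.046 0 0.046 20" --pt "0.0191 0.0221 -0.019 0.0577 0 0.0575 20" --pt "0.0229 0.0265 -0.0228 0.0692 0 0.069 20" --pt "0.0268 0.0309 -0.0266 0.081 0 0.0805 20" --pt "0.0307 0.0353 -0.0305 0.092 0 0.092 20" --pt "0.0346 0.0397 -0.0343 0.1038 0 0.1035 20" --pt "0.0385 0.0441 -0.0382 0.115 0 0.115 20" --pt "0.0424 0.0486 -0.0421 0.127 0 0.1265 20" --pt "0.0463 0.053 -0.046 0.1384 0 0.138 20" --pt "0.0463 0.053 -0.046 0.1384 0 0.138 20" --pt "0.0463 0.053 -0.046 0.1384 0 0.138 20"

```text
time: 12.0
tool_pos: [0.625, -0.0715, 0.0209]
tcp_rot: [2.159, 1.392, -0.89]
wrist_force: [1.7, 2.8, -0.8]
width: 0.313
```

Run:
```python
from st import *
s=monitor.read_state(); print(s["time"],s["tool_pos"],s["q"].round(2),s["wrist_force"].round(1),s["width"])
M=R.from_rotvec(s["tcp_rot"]).as_matrix(); g=s["tool_pos"]-.019*M[:,0]; print("grasp pt",g, "jaw yaw",np.degrees(np.arctan2(M[1,1],M[0,1])), M[:,0].round(3))
im=imaging.read_camera("top"); cv2.imwrite("pics/g_top.png",im); b=imaging.read_camera("scene"); cv2.imwrite("pics/g_scene.png",b)
cv2.imwrite("pics/g.png",np.hstack([im[70:270,260:460],b[210:410,220:420]]).repeat(2,0).repeat(2,1))
q=quad("top",im.min(2)>142,(320,100,425,235)); print(q.round(1).tolist(),*desc(ray("top",q,.042)))
X,Y=frame(np.degrees(np.arctan2(M[1,1],M[0,1]))+90); t=g[:2]+.086*X; print("tray est",t,(t-ST)@np.c_[XS,YSV])
```

```text
12.0 [ 0.62500879 -0.07146247  0.02085941] [-0.56  0.49  1.96  0.93  1.06 -0.77] [ 1.7  2.8 -0.8] 0.3134445756772331
grasp pt [ 0.61942429 -0.08368648  0.03429024] jaw yaw -24.239986342109862 [ 0.294  0.643 -0.707]
[[301.1, 205.3], [343.9, 104.0], [387.8, 122.1], [350.6, 204.9]] cen [638.6  -4.4] edges [245.2 105.  202.5 107.4] ang [158.8  68.5 157.1  91.9]
tray est [ 0.65473241 -0.00526877] [-0.14922774 -0.08581524]
```

View pics/g.png

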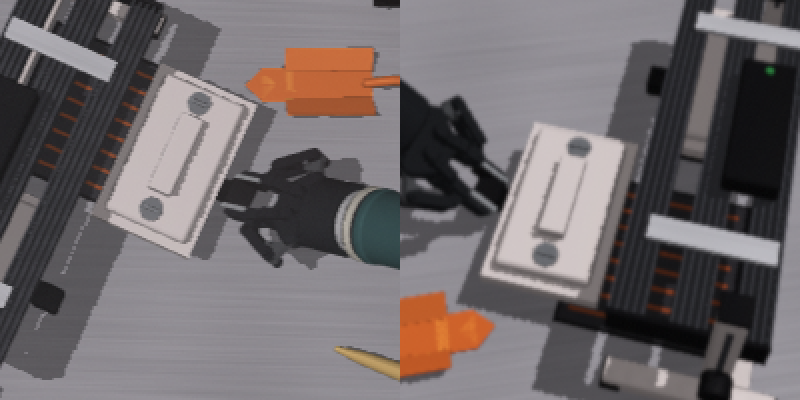

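```bash
cat > vent.py <<'E'
from st import *
def vents(im,n,guess):
    out=[]
    g=im.astype(int).mean(2)
    for u,v in guess:
        u,v=int(round(u)),int(round(v)); w=g[v-9:v+10,u-9:u+10]; bg=np.percentile(w,85); m=(w<bg-25).astype(np.uint8)
        k,l,st,c=cv2.connectedComponentsWithStats(m,connectivity=4); i=l[9,9] or 1+np.argmax(st[1:,4]); out.append(c[i]+[u-9,v-9]); print("  vent area",st[i,4],end="")
    return np.array(out)
def tri(a,b):
    A=[];r=[]
    for n,uv in(("top",a),("scene",b)):
        o=imaging.camera_params(n)["T"][:3,3]; d=ray(n,uv,0)[0]-o; d/=np.linalg.norm(d); P=np.eye(3)-np.outer(d,d); A.append(P); r.append(P@o)
    return np.linalg.lstsq(np.vstack(A),np.hstack(r),rcond=None)[0]
def report(tag,top,sc,gt,gs):
    a=vents(top,"top",gt); b=vents(sc,"scene",gs); print()
    P=ray("top",a,.058); S=ray("scene",b,.058); T=np.array([tri(a[i],b[i]) for i in(0,1)])
    for nm,Q in(("top",P),("scene",S),("tri",T)):
        d=Q[0]-Q[1]; m=Q.mean(0); print(tag,nm,(m*1000).round(1),"yaw",np.degrees(np.arctan2(d[1],d[0])).round(2)+90,"d",np.linalg.norm(d).round(4),"stand",((m[:2]-ST)@np.c_[XS,YSV]*1000).round(1))
E
python3 - <<'E'
from vent import *
L=cv2.imread
report("e",L("pics/e_top.png"),L("pics/e_scene.png"),[(376,157.5),(361.5,215)],[(270,304.5),(278,254)])
report("g",L("pics/g_top.png"),L("pics/g_scene.png"),[(359.5,122),(335.5,174)],[(292.5,337.5),(309,283.5)])
E
```

```text
vent area 124  vent area 121  vent area 171  vent area 153
e top [576.8 -53.2  58. ] yaw 76.93 d 0.1287 stand [-223.8  -32.8]
e scene [565.3 -52.6  58. ] yaw 76.96000000000001 d 0.1332 stand [-227.7  -22. ]
e tri [574.5 -52.3  70.9] yaw 76.76 d 0.1283 stand [-223.9  -30.4]
  vent area 123  vent area 125  vent area 221  vent area 115
g top [659.2  -6.2  58. ] yaw 66.84 d 0.1274 stand [-148.3  -90.3]
g scene [656.6  -7.   58. ] yaw 67.38 d 0.1314 stand [-150.   -88.2]
g tri [658.5  -6.7  60.8] yaw 66.98 d 0.1284 stand [-149.   -89.9]
```

```bash
cat > prof.py <<'E'
from vent import *
from scipy.ndimage import map_coordinates
def edge(im,n,A,B,z=0,N=161):
    """stand-frame line A->B (m): fraction of strongest dark->bright or bright->dark step"""
    f=np.linspace(0,1,N)[:,None]; S=np.array(A)*(1-f)+np.array(B)*f
    W=np.c_[ST+S[:,:1]*XS+S[:,1:]*YSV,np.full(N,z)]; uv=proj(n,W)
    v=map_coordinates(im.mean(2).astype(float),[uv[:,1],uv[:,0]],order=1)
    v=np.convolve(v,np.ones(7)/7,"same")[4:-4]; d=np.abs(np.diff(v)); k=d.argmax(); return S[4+k]*1000,d[k]
E
python3 - <<'E'
from prof import *
for n in("top","scene"):
    im=cv2.imread(f"pics/{n}0.png")
    for sgn,nm in((1,"near side"),(-1,"far side")):
        e=[edge(im,n,(x,-.105+sgn*.075),(x,-.105+sgn*.105))[0][1] for x in np.arange(-.124,-.088,.003)]; print(n,nm,np.round(e,1))
    ys=np.arange(-.185,-.024,.01); e=np.array([edge(im,n,(-.148,y),(-.118,y))[0][0] for y in ys]); c=np.polyfit(ys*1000,e,1); print(n,"front",e.round(1),"slope deg",np.degrees(np.arctan(c[0])),"at -105",np.polyval(c,-105))
E
```

```text
top near side [-17.6 -17.6 -17.4 -17.4 -17.8 -18.2 -18.4 -18.  -17.8 -17.8 -17.8 -17.6
 -17.6]
top far side [-194.4 -194.2 -194.2 -194.1 -194.1 -194.1 -194.1 -193.9 -193.9 -193.7
 -193.7 -193.5 -193.5]
top front [-130.9 -131.3 -130.9 -130.4 -132.2 -131.9 -131.3 -132.8 -131.3 -131.5
 -132.8 -132.4 -132.1 -131.7 -133.6 -132.1 -131.7] slope deg -0.5081707485327291 at -105 -131.81985294117644
scene near side [-13.3 -14.4 -14.2 -13.7 -14.2 -14.6 -13.9 -14.4 -14.8 -12.9 -13.3 -14.1
 -13.1]
scene far side [-189.6 -190.3 -190.1 -190.7 -190.3 -189.9 -190.5 -189.8 -189.8 -190.3
 -190.3 -189.8 -190.1]
scene front [-133.4 -133.6 -134.3 -133.6 -134.3 -134.3 -133.4 -133.9 -133.9 -134.3
 -134.7 -133.7 -134.3 -134.7 -134.3 -134.7 -134.9] slope deg -0.3765247483970794 at -105 -134.13602941176472
```

Run:
```python
from prof import *
for n in("top","scene"):
    im=cv2.imread(f"pics/g_{n}.png")
    for z in(.030,.042):
        a=[edge(im,n,(x,-.088+.080),(x,-.088+.108),z)[0][1] for x in np.arange(-.19,-.109,.01)]
        b=[edge(im,n,(x,-.088-.080),(x,-.088-.108),z)[0][1] for x in np.arange(-.19,-.109,.01)]
        print(n,z,"near robot",np.round(a,1),"far",np.round(b,1))
```

```text
top 0.03 near robot [0.6 0.6 0.8 0.4 0.2 0.4 0.8 0.8 0.1] far [-187.8 -188.3 -187.6 -188.  -181.5 -187.6 -187.6 -187.8 -177.8]
top 0.042 near robot [2.5 2.3 2.9 2.7 2.5 2.2 3.  2.9 2.5] far [-183.9 -184.3 -183.6 -183.9 -178.2 -183.6 -183.9 -184.4 -174.8]
scene 0.03 near robot [14.6 15.8 15.1  5.8  7.1 15.3 15.1 15.1 12. ] far [-174.5 -174.1 -174.5 -174.3 -175.  -174.6 -174.1 -174.5 -180.4]
scene 0.042 near robot [ 7.2  7.2  7.1 -2.6  0.1  7.2  6.7  7.9  6.5] far [-180.4 -180.1 -179.5 -179.9 -179.5 -180.2 -179.9 -179.4 -179.7]
```

Run:
```python
from vent import *
for nm,roi in(("top0",(393,185,420,215)),("e_top",(393,185,420,215)),("scene0",(225,262,255,302)),("e_scene",(225,262,255,302))):
    im=cv2.imread(f"pics/{nm}.png"); x0,y0,x1,y1=roi
    m=(im[y0:y1,x0:x1].max(2)<50).astype(np.uint8); n="top" if "top" in nm else "scene"
    m[:, :]=m
    k,l,st,c=cv2.connectedComponentsWithStats(m); i=1+np.argmax(st[1:,4]); print(nm,st[i],c[i]+[x0,y0])
    # lateral (tray y) centre of the block, from contour, along tray y at several tray-x
    P=np.argwhere(l==i)[:,::-1]+[x0,y0]; W=ray(n,P,.04)[:,:2]; X,Y=frame(76.9); 
    tx=(W-[.572,-.052])@X; ty=(W-[.572,-.052])@Y
    for a in(-.092,-.085,-.078,-.072): 
        k=np.abs(tx-a)<.002
        if k.any(): print("   ",a,(ty[k].min()*1000).round(1),(ty[k].max()*1000).round(1))
```

```text
top0 [  0   7  18  15 222] [401.1036036  198.77927928]
    -0.092 -13.0 14.3
    -0.085 -13.5 15.9
    -0.078 -12.4 15.4
    -0.072 -12.9 16.5
e_top [  0   7  18  15 209] [401.4784689 198.9569378]
    -0.092 -13.0 14.3
    -0.085 -11.9 15.9
    -0.078 -12.4 15.4
    -0.072 -12.9 16.5
scene0 [  6   9  24  31 395] [244.00253165 284.87594937]
    -0.092 -22.1 11.7
    -0.085 -24.0 12.4
    -0.078 -23.5 12.9
    -0.072 -23.0 10.7
e_scene [  6  13  16  15 218] [238.36697248 282.07798165]
    -0.092 -22.1 11.7
    -0.085 -24.0 12.4
    -0.078 -23.5 12.9
    -0.072 -23.0 13.5
```

Both cameras agree that the lid centre sits 15.5 mm off the mat centre, and the mat width reads 176 mm in both. The lid sits about 4 mm along the tray's -y, which is within its play, so the tray itself has to move about 19 mm sideways. The mat's yaw is 67.4°. I'll update the frame and plan the run in.

```bash
python3 - <<'E'
from st import *
p=world(-.108,-.1051); X,Y=frame(67.4); m=p+.1055*X; print("MAT",m)
open("st.py","a").write(f"\nMAT=np.array([{m[0]:.4f},{m[1]:.4f}]); YS=67.4; XS,YSV=frame(YS); ST=MAT+.105*YSV\n")
E
python3 - <<'E'
from st import *
t=np.array([.6547,-.0053]); print(((t-ST)@np.c_[XS,YSV]).round(4))
plan(t,67.0,(-.105,-.105,67.4),3)
s=monitor.read_state(); M0=R.from_rotvec(s["tcp_rot"]).as_matrix()
t=world(-.105,-.105); d=np.r_[XS,0]; print("per 10mm along +x:",(M0.T@d*.01).round(5))
E
```

```text
MAT [0.72913625 0.12254508]
[-0.1466 -0.0854]
[0.01, 0.0063, -0.0099, -0.0016, 0.0, -0.0016]
[0.0199, 0.0126, -0.0198, -0.0033, 0.0, -0.0033]
[0.0299, 0.0189, -0.0297, -0.0049, 0.0, -0.0049]
per 10mm along +x: [ 0.00707 -0.00028 -0.00707]
```

>>> jog_arm --pt "0.005 0.003 -0.005 -0.001 0 -0.001 20" --pt "0.01 0.0063 -0.0099 -0.0016 0 -0.0016 20" --pt "0.015 0.0095 -0.0149 -0.0025 0 -0.0025 20" --pt "0.0199 0.0126 -0.0198 -0.0033 0 -0.0033 20" --pt "0.025 0.0158 -0.0248 -0.004 0 -0.004 20" --pt "0.0299 0.0189 -0.0297 -0.0049 0 -0.0049 20" --pt "0.0349 0.0187 -0.0347 -0.0049 0 -0.0049 20" --pt "0.0405 0.0185 -0.0403 -0.0049 0 -0.0049 20" --pt "0.0476 0.0182 -0.0474 -0.0049 0 -0.0049 20" --pt "0.0546 0.018 -0.0544 -0.0049 0 -0.0049 20" --pt "0.0617 0.0177 -0.0615 -0.0049 0 -0.0049 20" --pt "0.0688 0.0174 -0.0686 -0.0049 0 -0.0049 20" --pt "0.0723 0.0172 -0.0721 -0.0049 0 -0.0049 20" --pt "0.0723 0.0172 -0.0721 -0.0049 0 -0.0049 20"

```text
time: 13.5
tool_pos: [0.6827, 0.0162, 0.0209]
tcp_rot: [2.153, 1.401, -0.886]
wrist_force: [2.0, 2.3, -1.0]
width: 0.314
```

```bash
cat > chk.py <<'E'
from prof import *
import sys
s=monitor.read_state(); print(s["time"],s["tool_pos"].round(4),s["q"].round(2),s["wrist_force"].round(1),s["width"])
M=R.from_rotvec(s["tcp_rot"]).as_matrix(); g=s["tool_pos"]-.019*M[:,0]; jy=np.degrees(np.arctan2(M[1,1],M[0,1]))
X,Y=frame(jy+91.2); t=g[:2]+.086*frame(jy+90)[0]; xs,ys=(t-ST)@np.c_[XS,YSV]; print("jaw yaw",jy,"tray est stand",xs*1000,ys*1000,"toolx",M[:,0].round(3))
for n in("top","scene"):
    im=imaging.read_camera(n); cv2.imwrite(f"pics/{sys.argv[1]}_{n}.png",im)
    xx=np.arange(xs-.05,-.08,.005)
    for sg in(1,-1): print(n,"lid side",sg,np.round([edge(im,n,(x,ys-.003+sg*.080),(x,ys-.003+sg*.108),.042)[0][1] for x in xx],1))
    yy=np.r_[ys-.075:ys-.03:.01,ys+.03:ys+.08:.01]
    e=np.array([edge(im,n,(xs-.075,y),(xs-.045,y),.042)[0][0] for y in yy]); print("  lid rear edge",e.round(1),"slope deg",np.degrees(np.arctan(np.polyfit(yy*1000,e,1)[0])).round(2))
print("per 10mm +x",(M.T@np.r_[XS,0]*.01).round(5),"+y",(M.T@np.r_[YSV,0]*.01).round(5))
E
python3 chk.py h
python3 - <<'E'
from prof import *   # mat side positions in the new frame
for n in("top","scene"):
    im=cv2.imread(f"pics/{n}0.png"); print(n,[np.mean([edge(im,n,(x,-.105+s*.075),(x,-.105+s*.105))[0][1] for x in np.arange(-.120,-.088,.003)]).round(1) for s in(1,-1)])
E
```

```text
13.5 [0.6827 0.0162 0.0209] [-0.38  0.51  1.92  1.01  0.98 -0.68] [ 2.   2.3 -1. ] 0.3137924946852381
jaw yaw -23.7781168035308 tray est stand -43.423529543409266 -104.39652721786014 toolx [ 0.289  0.647 -0.706]
top lid side 1 [-15.7 -13.6 -10.2]
top lid side -1 [-202.8 -203.1 -205.1]
  lid rear edge [-101.  -101.4 -101.4 -101.  -100.6 -101.5 -101.2 -100.8 -101.7 -101.5] slope deg -0.14
scene lid side 1 [-11.3 -11.3 -12.5]
scene lid side -1 [-204.  -203.5 -203.5]
  lid rear edge [-102.3 -102.7 -102.7 -103.2 -102.3 -103.  -103.2 -103.4 -103.6 -102.5] slope deg -0.26
per 10mm +x [ 0.00708 -0.00021 -0.00706] +y [-0.00018 -0.01     0.00011]
top [np.float64(-17.6), np.float64(-194.1)]
scene [np.float64(-13.9), np.float64(-190.1)]
```

>>> jog_arm --pt "0.0057 0 -0.0056 0 0 0 20" --pt "0.0113 0 -0.0113 0 0 0 20" --pt "0.0177 0 -0.0177 0 0 0 20" --pt "0.0225 0 -0.0225 0 0 0 20" --pt "0.0255 0 -0.0255 0 0 0 20" --pt "0.0269 0 -0.0269 0 0 0 20" --pt "0.0276 0 -0.0276 0 0 0 20" --pt "0.0283 0 -0.0283 0 0 0 20" --pt "0.0283 0 -0.0283 0 0 0 20"

```text
time: 14.5
tool_pos: [0.6985, 0.0525, 0.0209]
tcp_rot: [2.153, 1.401, -0.886]
wrist_force: [-2.0, -2.7, 0.3]
width: 0.318
```

>>> jog_arm --pt "0.0007 0 -0.0007 0 0 0 20" --pt "0.0014 0 -0.0014 0 0 0 20" --pt "0.0021 0 -0.0021 0 0 0 20" --pt "0.0028 0 -0.0028 0 0 0 20" --pt "0.0028 0 -0.0028 0 0 0 20"

```text
time: 15.0
tool_pos: [0.7003, 0.0562, 0.0209]
tcp_rot: [2.154, 1.401, -0.886]
wrist_force: [-0.4, -3.1, 0.7]
width: 0.318
```

```bash
python3 chk.py i
```

```text
15.0 [0.7003 0.0562 0.0209] [-0.31  0.52  1.91  1.05  0.95 -0.65] [-0.4 -3.1  0.7] 0.318014099089256
jaw yaw -23.800275913144223 tray est stand 0.2567200245590512 -105.31452399527059 toolx [ 0.289  0.647 -0.706]
top lid side 1 []
top lid side -1 []
  lid rear edge [-64.2 -56.6 -64.8 -64.4 -64.1 -64.1 -63.7 -64.4 -64.1 -63.9] slope deg -0.76
scene lid side 1 []
scene lid side -1 []
  lid rear edge [-45.7 -45.7 -45.7 -45.7 -45.7 -58.8 -46.1 -45.7 -45.7 -46.2] slope deg -0.94
per 10mm +x [ 0.00708 -0.00021 -0.00706] +y [-0.00018 -0.01     0.00012]
```

>>> jog_arm --pt "0.0007 0 -0.0007 0 0 0 20" --pt "0.0014 0 -0.0014 0 0 0 20" --pt "0.0021 0 -0.0021 0 0 0 20" --pt "0.0021 0 -0.0021 0 0 0 20"

```text
time: 15.5
tool_pos: [0.7006, 0.057, 0.0209]
tcp_rot: [2.152, 1.4, -0.888]
wrist_force: [-10.2, -14.0, 6.4]
width: 0.313
```

Rail contact: a 17 N rise after 0.9 mm of travel. I'll ease the grip to 20 N while holding the push so the tray can square against the rail.

>>> jog_arm --pt "0.0004 0 -0.0004 0 0 0 20" --pt "0.0008 0 -0.0008 0 0 0 20" --pt "0.0012 0 -0.0012 0 0 0 20" --pt "0.0012 0 -0.0012 0 0 0 20" --pt "0.0012 0 -0.0012 0 0 0 20" --force 20

```text
time: 16.0
tool_pos: [0.7006, 0.057, 0.0208]
tcp_rot: [2.151, 1.399, -0.889]
wrist_force: [-9.1, -12.1, 5.6]
width: 0.32
```

Run:
```python
from st import *
s=monitor.read_state(); print(s["wrist_force"],s["tool_pos"])
a=imaging.read_camera("top"); b=imaging.read_camera("scene"); cv2.imwrite("pics/j_top.png",a); cv2.imwrite("pics/j_scene.png",b)
cv2.imwrite("pics/j.png",np.hstack([cv2.resize(a[50:230,230:360],None,fx=3,fy=3,interpolation=2),cv2.resize(b[200:380,270:400],None,fx=3,fy=3,interpolation=2)]))
```

```text
[ -9.0723547  -12.14384859   5.61312614] [0.70059088 0.05699157 0.02083549]
```

View pics/j.png

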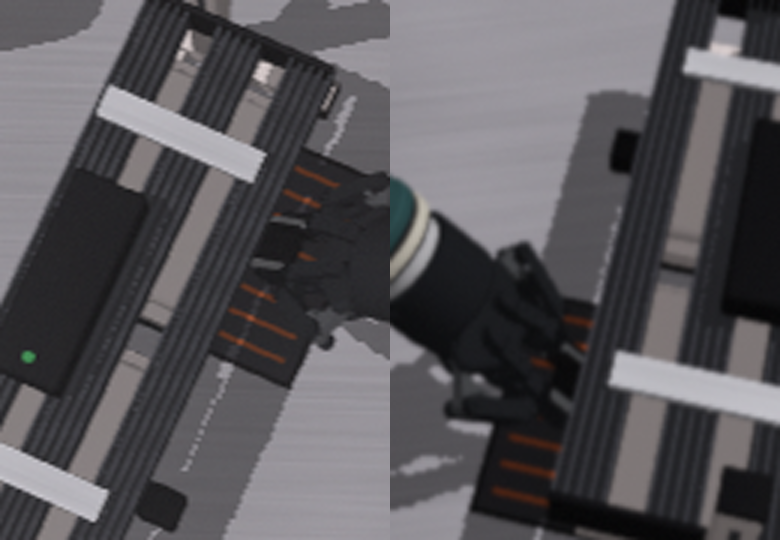

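The pictures show the covered tray under the light, with its lid visible through the bar slots and its handle in front at crop (280,240). The neighbour's handle at crop (160,505) looks undisturbed. Release and back out along the lean.

>>> jog_arm --pt "0 0 0 0 0 0 40" --pt "0 0 0 0 0 0 55" --pt "0 0 0 0 0 0 70" --pt "0 0 0 0 0 0 80" --pt "-0.01 0 0 0 0 0 80" --pt "-0.03 0 0 0 0 0 80" --pt "-0.06 0 0 0 0 0 80" --pt "-0.1 0 0 0 0 0 80" --pt "-0.15 0 0 0 0 0 80" --pt "-0.2 0 0 0 0 0 80" --pt "-0.2 0 0 0 0 0 80"

```text
time: 17.2
tool_pos: [0.6456, -0.0785, 0.1703]
tcp_rot: [2.153, 1.384, -0.882]
wrist_force: [1.1, -0.7, 0.2]
width: 0.802
```

Run:
```python
from prof import *
s=monitor.read_state(); print(s["time"],s["tool_pos"],s["wrist_force"].round(1))
a=imaging.read_camera("top"); b=imaging.read_camera("scene"); cv2.imwrite("pics/k_top.png",a); cv2.imwrite("pics/k_scene.png",b)
cv2.imwrite("pics/k.png",np.hstack([cv2.resize(a[50:240,225:360],None,fx=2.9,fy=2.9,interpolation=2),cv2.resize(b[200:390,270:405],None,fx=2.9,fy=2.9,interpolation=2)]))
for n,im in(("top",a),("scene",b)):
    im0=cv2.imread(f"pics/{n}0.png")
    for nm,I,yc in(("ours",im,-.105),("neigh",im,.105),("neigh0",im0,.105)):
        x=np.arange(-.094,-.078,.003)
        s1=[edge(I,n,(q,yc+.004),(q,yc+.030),.04)[0][1] for q in x]; s2=[edge(I,n,(q,yc-.004),(q,yc-.030),.04)[0][1] for q in x]
        e=[edge(I,n,(-.115,yc+d),(-.08,yc+d),.04)[0][0] for d in np.arange(-.008,.009,.004)]
        print(n,nm,"sides",np.median(s1).round(1),np.median(s2).round(1),"end",np.round(e,1))
```

```text
17.2 [ 0.64556083 -0.0784702   0.17027176] [ 1.1 -0.7  0.2]
top ours sides -87.4 -123.7 end [-96.4 -97.3 -97.5 -96.2 -97.7]
top neigh sides 120.0 90.9 end [-96.2 -96.8 -97.3 -96.8 -96.2]
top neigh0 sides 120.1 90.9 end [-96.2 -96.8 -97.3 -96.8 -96.2]
scene ours sides -77.0 -128.7 end [-96.4 -81.1 -81.1 -81.1 -81.1]
scene neigh sides 119.9 78.0 end [-97.3 -97.5 -98.2 -97.5 -97.7]
scene neigh0 sides 119.6 77.9 end [-97.3 -97.5 -98.2 -97.5 -97.7]
```

View pics/k.png

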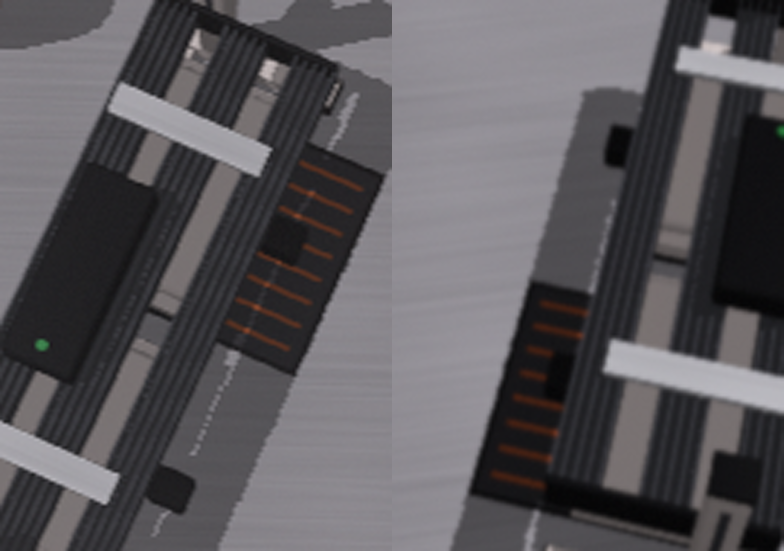

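Run:
```python
from prof import *
im=cv2.imread("pics/k_top.png").astype(float)
def prof(n,im,x,yc,z=.04):
    y=np.arange(yc-.026,yc+.0261,.002); W=np.c_[ST+x*XS+y[:,None]*YSV,np.full(len(y),z)]; uv=proj(n,W); return map_coordinates(im.mean(2),[uv[:,1],uv[:,0]],order=1)
print((np.arange(-26,27,2)).tolist())
for x in(-.094,-.090,-.086,-.082):
    print("ours ",x,prof("top",im,x,-.105).round().astype(int).tolist()); print("neigh",x,prof("top",im,x,.105).round().astype(int).tolist())
d=ray("top",[(225+(293+310+278)/3/2.9,50+(265+232+216)/3/2.9),(225+(180+196+165)/3/2.9,50+(515+488+463)/3/2.9)],.04)[:,:2]; d=d[0]-d[1]; print("handle diff stand",d@np.c_[XS,YSV]*1000)
# lid ends through the slots (top view, skirt top z=.042): ours near end, neighbour's end
for x in(-.035,-.03,-.025,-.02,-.015):
    print(x,[edge(im,"top",(x,-.03),(x,.0),.042)[0][1].round(1),edge(im,"top",(x,.0),(x,.03),.042)[0][1].round(1)])
```

```text
[-26, -24, -22, -20, -18, -16, -14, -12, -10, -8, -6, -4, -2, 0, 2, 4, 6, 8, 10, 12, 14, 16, 18, 20, 22, 24, 26]
ours  -0.094 [36, 39, 48, 55, 44, 36, 32, 29, 27, 28, 26, 26, 27, 28, 25, 27, 26, 26, 26, 23, 24, 28, 41, 51, 38, 37, 37]
neigh -0.094 [86, 85, 85, 85, 87, 87, 67, 44, 28, 29, 31, 29, 31, 30, 31, 32, 30, 30, 29, 28, 43, 71, 89, 88, 86, 86, 86]
ours  -0.09 [36, 36, 47, 53, 44, 36, 28, 25, 26, 26, 25, 26, 26, 26, 27, 27, 26, 26, 25, 24, 22, 24, 43, 48, 40, 36, 37]
neigh -0.09 [86, 85, 85, 85, 86, 83, 54, 32, 29, 30, 30, 31, 31, 32, 33, 32, 32, 32, 32, 29, 38, 70, 88, 89, 87, 86, 86]
ours  -0.086 [39, 37, 47, 58, 50, 35, 26, 27, 26, 27, 26, 24, 25, 26, 26, 27, 28, 27, 27, 24, 22, 26, 51, 56, 45, 41, 44]
neigh -0.086 [87, 85, 85, 84, 85, 79, 53, 29, 30, 31, 31, 31, 30, 31, 32, 31, 31, 32, 32, 30, 43, 98, 112, 110, 101, 87, 95]
ours  -0.082 [46, 48, 56, 79, 58, 39, 29, 26, 27, 26, 26, 27, 27, 27, 26, 26, 26, 27, 27, 24, 24, 31, 49, 57, 40, 41, 43]
neigh -0.082 [87, 86, 86, 85, 85, 78, 49, 29, 30, 30, 30, 30, 31, 31, 32, 31, 32, 32, 31, 30, 41, 81, 87, 108, 109, 106, 112]
handle diff stand [   0.54786806 -210.28227251]
-0.035 [np.float64(-25.1), np.float64(12.9)]
-0.03 [np.float64(-15.6), np.float64(11.2)]
-0.025 [np.float64(-15.4), np.float64(10.9)]
-0.02 [np.float64(-15.9), np.float64(10.9)]
-0.015 [np.float64(-16.3), np.float64(10.7)]
```

Both handles now differ by (0.5, -210.3) mm against the ideal (0, -210). Our handle's end stands at -97 mm, as the neighbour's does, and the neighbour's readings haven't changed. I'll check the bystanders quickly and hand in.

Run:
```python
from workcell import finish_job, monitor
import cv2, numpy as np
for n,rs in(("top",{"trowel":(380,88,450,132),"pot":(88,155,150,215),"light":(190,40,300,270)}),("scene",{"dibber":(115,232,215,262),"trowel":(95,352,270,408),"light":(335,190,430,420)})):
    a=cv2.imread(f"pics/{n}0.png").astype(int); b=cv2.imread(f"pics/k_{n}.png").astype(int)
    for k,(x0,y0,x1,y1) in rs.items(): d=np.abs(a-b)[y0:y1,x0:x1].max(2); print(n,k,"changed px",(d>40).sum(),"of",d.size)
print(monitor.read_state()["time"]); print(finish_job())
```

```text
top trowel changed px 683 of 3080
top pot changed px 0 of 3720
top light changed px 1064 of 25300
scene dibber changed px 1064 of 3000
scene trowel changed px 813 of 9800
scene light changed px 1827 of 21850
17.3
the job is handed in; nothing more can be done
None
```

Run:
```python
import cv2,numpy as np
for n,roi in(("top",(375,85,460,140)),("scene",(185,345,275,410))):
    for t in(f"{n}0",f"g_{n}",f"k_{n}"):
        im=cv2.imread(f"pics/{t}.png"); H=cv2.cvtColor(im,cv2.COLOR_BGR2HSV); x0,y0,x1,y1=roi
        m=((H[...,1]>150)&(H[...,0]<18)&(H[...,2]>60))[y0:y1,x0:x1]; p=np.argwhere(m); print(t,m.sum(),p.min(0),p.max(0))
a=cv2.imread("pics/k_scene.png")[180:420,60:330]; cv2.imwrite("pics/z.png",a.repeat(2,0).repeat(2,1))
```

```text
top0 1782 [9 8] [42 84]
g_top 1780 [9 8] [42 84]
k_top 1293 [9 8] [42 84]
scene0 2384 [11  0] [57 81]
g_scene 2382 [12  0] [57 81]
k_scene 2384 [11  0] [57 81]
```

The lid is on the tray and the covered tray is home under the light in the free place. I handed the job in at 17.3 s with the gripper clear of everything.

**Lid:** I lowered the lid until it touched at exactly the seated height (13 N), then let go. It sits level. It lies about 4 mm along the tray's length from centre, within its ±4.5 mm play.

**Slide:** I gripped the tray handle with the gripper leaned back 45°, turned the tray square and slid it in clear of the trowel. I pushed it against the rear rail until the force rose to 17 N, then eased the grip, released and backed out.

**Last checks:**
- **Position:** the two tray handles are 210.3 mm apart along the rail and 0.5 mm apart in depth (ideal 210 and 0). Both handle ends read 97 mm in front of their places.
- **Squareness:** just before rail contact the tray was within about 0.3° of square. I could not measure its angle once it was under the light.
- **Left alone:** the neighbour's readings were the same before and after to within 0.3 mm. The trowel's outline and the pot are unchanged.

**Checks that disagreed or were incomplete:**
- **Cameras:** the two cameras disagreed by about 4 mm on where the mat lies. I used the lid-to-mat offset instead, on which they agreed to 0.4 mm.
- **Dibber and light:** a simple before/after image difference was not conclusive there. Some pixels changed, which I put down to the arm, its shadow and the lid showing through the slots. I never moved near the dibber, and felt no unexpected force near the light.

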